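Set the spoon bin's sprung cover to half open

ROBOT

A 6-joint arm with a two-finger parallel gripper is mounted at the origin on the work surface. World frame = base frame: x ahead of the robot, y to its left, z up, the work surface at z = 0. Lengths are in m, angles in rad, forces in N, time in s.
With the tool pointing down it reaches from about 0.3 to 0.875 m from the base axis. Payload 4.2 kg.
Tool frame: the origin (TCP) lies on the mounting face of the last link; the fingertips stand 173 mm ahead of it and the grasp point (between the pads) lies 155 mm ahead of it; z points along the fingers, y is the direction in which the jaws open and shut (so a half turn about z gives the same grasp; the last joint's range is limited). The gripper opens to 85 mm and grips with 20 to 120 N. Pads are 22 mm wide; open, the fingers measure 114 mm over their backs; the gripper's body (76 mm by 85 mm) begins 54 mm behind the grasp point. The pads swing forward as they close: fully open they stand 13 mm farther back than shut.
Start: joints at [1.228, 0.32, 1.565, -0, 1.257, -0.02], TCP at [0.182, 0.545, 0.405] pointing down, gripper open.
Joint ranges: [-3.11, 3.11], [-0.84, 2.01], [0.21, 2.61], [-1.34, 4.49], [0.05, 2.63], [-2.56, 2.56]. Speed limits (rad/s): [2.57, 2.57, 3.14, 3.14, 3.14, 3.14].

INTERFACE

Orientations are given as a rotation vector (axis times angle).
In Python, from rig import manip gives the robot as it stands. The module is installed in compiled form; this text tells all that it offers.
- The arm moves only by the tool carry_out, never from a script. Its argument "series" is a list of rows, each a list of 7 numbers: the opening, from -1 (shut) to 1 (fully open), then the shift along the tool's x, y, z in m, then the turn, a rotation vector about the tool's x, y, z in degrees. In form: [[grip, dx, dy, dz, ax, ay, az], ...]. A call has 1 to 12 rows; each row shifts and turns the commanded pose from where the row before left it, along the tool's axes as they then stand; what a row does not reach is not made up. A row lasts 1/8 s, in which the tool goes at most 62.5 mm and 10.7 degrees, less where a joint would pass 70% of its speed; a pose out of reach is approached as far as the arm can. A call with a gripper value outside its range is refused whole. The fingers move at their own pace and stop on an object; "squeeze" is the grip in N (left out, the last holds). Time passes only in rows, so rows that do not move let the fingers close. It gives the time, the measured TCP pose, the force and the opening at its end, in the units of the state.
- manip.state(): the state, without advancing time (a new reading comes with each control period).
- manip.read_camera(name): name is "scene" or "top" or "wrist"; returns a dict with "color" (384x512x3 uint8, blue, green, red), "range_z" (384x512 float32, m along the optical axis (not along the pixel's ray), 0 where there is no reading), "mtx" (3x3 intrinsics, pixels), "T" (4x4, takes a point from camera to world coordinates). Camera axes: x right, y down, z forward; pixel columns grow to the right and rows downward; lengths in m; the calibration is good to about 2 mm. The wrist camera is an equidistant fisheye: a pixel r from the principal point sees the ray r / f radians off the axis. A picture is of the moment at which its call begins.
- manip.job_done(): hands the job in, once; it reports no verdict.
Trained networks look in a picture, given as the dict that the camera call returned (one of the last four; its "shot" number tells which), for a name from the list of things; names that differ only in an ending like _2 or _b are one class to them, and where a whole thing is asked for, a point or a joint stands for the part that bears it (a point fixed in the world has none). Each returns a list of dicts, best first, with "conf" (0 to 1); they miss things now and then, are a little off and sometimes report something else, mostly with a low value. They report only what shows in the picture. A call takes as long as a camera call. They do not tell look-alikes from the thing itself.
- manip.spot_in(picture, target): "location" ([x, y, z] in m, in the coordinates of the camera as it stood for that picture, good to about 4 mm: the middle of the surface that is visible of it).
- manip.masks_of(picture, target): "pixels" (384x512 bool, what is visible of it).
The state is a dict: "t": time; "q": joint angles; "joint_vel": joint speeds; "joint_efforts": joint torques, N m; "tcp_pos": TCP position; "orientation": TCP orientation; "contact_force": force on the tool from outside, world axes, zero at the start; "moment": the same for the moment, N m; "opening": opening from 0.0 (shut) to 1.0 (fully open).
Only numpy, scipy, OpenCV 4.12 (cv2) and the standard library are available. Lean on these libraries where they do the work, as an engineer would, in place of code of your own. Each camera call takes 0.05 s, during which the arm holds its last target.

TASK

Set the narrower of the two serving bins to its half-open serving position: with a fingertip, push its sprung cover all the way back to the rear stop, without forcing it against the stop, then let it go so that it springs back and catches on its stop pin, half open. Only push, do not grip or lift anything; leave the wider bin's cover shut and do not disturb the bottle, the cup or the scraper.

Things in the scene. Friction and masses are not known exactly. Their poses are not given: they have to be found in the camera images.
- narrow_bin: the narrower serving bin (holds small wooden spoons), stainless, fixed to the table: 240 mm long (its x), 150 mm wide (its y), body 105 mm high. Origin: centre of its underside. Its x axis is level and points from its front (the robot's side) to its rear, z up; its yaw varies. The well opens upward in the front half; the rear half is a flat deck, level with the rim, over which the cover slides
- narrow_front (a point): centre of the upright flat front face of the narrow bin's cover; moves with the cover, same axes as its bin; the outward normal of the face is -x. The cover is an aluminium hood 110 mm long (x), 106 mm wide (y), 45 mm high, lying on the bin's rim: its underside is 105 mm and its top 150 mm above the table, this point 127 mm. Nothing stands above the rim in front of the face, and the well lies below its path
- narrow_cover (a joint): travel of the narrow cover to the bin's rear (+x), m: 0 shut, 0.045 caught on the stop pin (half open), 0.090 at the rear stop. A spring drives it shut (3 N at 0, 6.6 N at 0.090; damping 15 N s/m). The pin rides over a tooth from about 0.02 (1 N extra) and snaps in behind it at about 0.045; let go from beyond, the cover comes forward only to 0.045. The stop is rigid: over 50 N damages it
- narrow_pin_tip (a point): tip of the narrow bin's sprung stop pin, a level 6 mm steel pin along the bin's y in a small housing on the rim on the bin's -y side, midway along the bin, 114 mm above the table; it works by itself and need not be touched
- wide_bin: the wider serving bin (holds paper cups), of the same build and fixed: 240 mm long (x), 200 mm wide (y), 105 mm high; origin and axes as for the narrow bin. Either bin may stand on the left
- wide_cover (a joint): travel of the wide bin's cover (hood 110 x 156 x 45 mm), as for narrow_cover; it starts shut at 0 and must stay shut
- sauce_bottle: loose bottle standing upright, 56 mm diameter, 160 mm high; origin at the centre of its underside
- steel_cup: loose open steel cup, 72 mm across the rim, 85 mm high; origin at the centre of its underside
- scraper: loose spatula 240 mm long lying flat on the table between robot and bins, under 40 mm high; origin near its middle, its length along its x
Not all that is in view belongs to the job. There is more than one size of the sauce_bottle; the one meant has the size given above.

How it is judged:
By the outcome, as a careful person would: the job done as asked, in the order asked, and still so for the second after the job is handed in, with the robot touching nothing.
It also fails if it takes over 34 s, if anything falls off the work surface, if the arm or the gripper's body presses on something with over 40 N, if the wrist force passes 120 N, or if a joint passes its speed limit or range.

## Working session

There is one attempt and no reset: what is moved stays moved. The work goes in short steps, Python scripts to look and compute and a tool call to move; the robot and the scene stay as the last step left them, time stands still between calls to the robot, and variables do not carry over. Pictures are saved under pics/ and viewed, and the job is handed in when it is done.

Besides the shell and the picture viewer there is one more tool, called as name(argument=value, ...), one argument or row to a line, values as JSON. carry_out: Moves the arm, as the interface text tells. Its arguments: {"type":"object","properties":{"series":{"type":"array","items":{"type":"array","items":{"type":"number"}}},"squeeze":{"type":"number"}},"required":["series"]}

```bash
mkdir -p pics; cat > h.py <<'E'
import numpy as np,cv2
from rig import manip
from scipy.spatial.transform import Rotation as R
def w(pic,p): return (pic["T"]@np.r_[p,1])[:3]
def cloud(pic,mask):
    v,u=np.nonzero(mask&(pic["range_z"]>0)); z=pic["range_z"][v,u]; K=pic["mtx"]
    P=np.c_[(u-K[0,2])/K[0,0]*z,(v-K[1,2])/K[1,1]*z,z]
    return P@pic["T"][:3,:3].T+pic["T"][:3,3]
E
python3 - <<'E'
from h import *
print(manip.state())
for c in ["scene","top"]:
    p=manip.read_camera(c); cv2.imwrite(f"pics/{c}0.png",p["color"])
    print(c,p["T"].round(3).tolist())
    for n in ["narrow_bin","narrow_front","narrow_cover","narrow_pin_tip","wide_bin","wide_cover","sauce_bottle","steel_cup","scraper"]:
        for d in manip.spot_in(p,n)[:3]: print(c,n,round(d["conf"],2),w(p,d["location"]).round(3))
E
```

```text
{'t': 0.0, 'q': array([ 1.22798336e+00,  3.20327588e-01,  1.56569952e+00,  1.39739273e-05,
        1.25736961e+00, -1.99893544e-02]), 'joint_vel': array([-0.00027249, -0.0011827 , -0.00138989, -0.00047648,  0.00027594,
       -0.00024574]), 'joint_efforts': array([ 1.39843683e-03, -4.15512121e+01, -2.34163445e+01,  3.20559066e-04,
        8.26068077e-03,  5.14604125e-06]), 'tcp_pos': array([0.18235323, 0.54514722, 0.40385351]), 'orientation': array([-5.04843170e-01, -3.10041982e+00,  2.78325102e-03]), 'contact_force': array([ 0.15447609, -0.03986544, -0.73453819]), 'moment': array([0.00980639, 0.03679851, 0.03809476]), 'opening': 1.0013445814200714}
scene [[0.607, 0.558, -0.566, 1.366], [0.795, -0.431, 0.427, -0.664], [-0.005, -0.709, -0.705, 1.132], [0.0, 0.0, 0.0, 1.0]]
scene narrow_bin 0.89 [ 0.648 -0.231  0.107]
scene narrow_front 0.93 [ 0.595 -0.214  0.152]
scene narrow_cover 0.98 [ 0.598 -0.22   0.154]
scene narrow_pin_tip 0.65 [ 0.596 -0.217  0.152]
scene wide_bin 0.63 [0.711 0.171 0.108]
scene wide_cover 0.8 [0.651 0.208 0.156]
scene sauce_bottle 0.74 [ 0.503 -0.417  0.093]
scene sauce_bottle 0.64 [ 0.508 -0.535  0.131]
scene sauce_bottle 0.57 [ 0.46  -0.324  0.064]
scene steel_cup 0.67 [0.493 0.44  0.068]
scene scraper 0.87 [0.43  0.115 0.003]
top [[-0.003, -0.999, 0.055, 0.499], [-1.0, 0.003, -0.003, -0.047], [0.003, -0.055, -0.999, 1.342], [0.0, 0.0, 0.0, 1.0]]
top narrow_bin 0.57 [ 0.62  -0.199  0.107]
top narrow_front 0.85 [ 0.578 -0.212  0.15 ]
top narrow_cover 0.79 [ 0.58  -0.211  0.146]
top wide_bin 0.97 [0.675 0.2   0.106]
top wide_cover 0.7 [0.633 0.221 0.154]
top sauce_bottle 0.92 [ 0.484 -0.509  0.147]
top sauce_bottle 0.67 [ 0.485 -0.397  0.107]
top sauce_bottle 0.46 [ 0.453 -0.312  0.076]
top steel_cup 0.61 [0.491 0.454 0.05 ]
top steel_cup 0.43 [0.633 0.215 0.154]
top scraper 0.63 [0.424 0.124 0.008]
```

View pics/scene0.png

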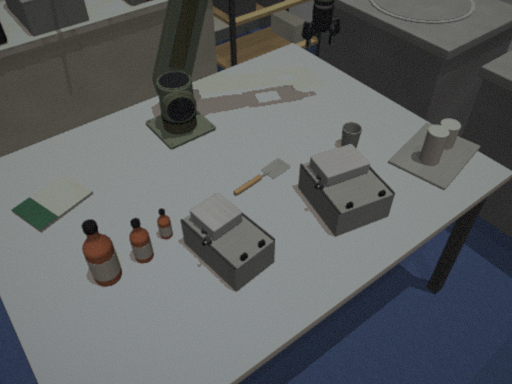

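View pics/top0.png

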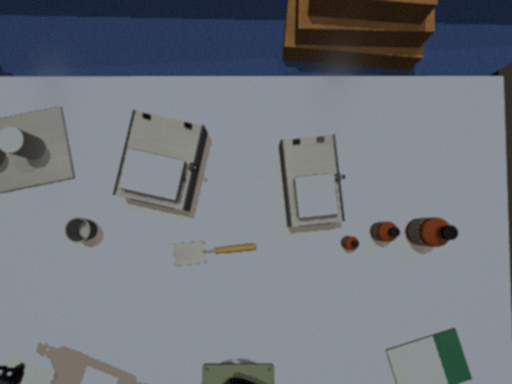

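```bash
python3 - <<'E'
from h import *
for c in ["top","scene"]:
    p=manip.read_camera(c)
    for n in ["narrow_cover","wide_cover","narrow_bin","wide_bin"]:
        m=manip.masks_of(p,n)
        if not m: print(c,n,"none"); continue
        P=cloud(p,m[0]["pixels"]); z0=.15 if "cover" in n else .105
        P=P[abs(P[:,2]-z0)<.012]
        r=cv2.minAreaRect(P[:,:2].astype(np.float32)*1000)
        print(c,n,round(m[0]["conf"],2),len(P),np.median(P[:,2]).round(3),np.round(r[0]),np.round(r[1]),round(r[2],1), cv2.boxPoints(r).round(0).tolist())
E
```

```text
top narrow_cover 0.72 1676 0.15 [ 579. -212.] [111. 107.] 5.5 [[519.0, -164.0], [529.0, -270.0], [639.0, -260.0], [629.0, -153.0]]
top wide_cover 0.98 2476 0.15 [637. 222.] [158. 111.] 77.3 [[565.0, 158.0], [674.0, 133.0], [709.0, 287.0], [600.0, 312.0]]
top narrow_bin 0.56 3000 0.106 [ 625. -213.] [240. 163.] 5.9 [[497.0, -145.0], [514.0, -306.0], [753.0, -282.0], [736.0, -120.0]]
top wide_bin 0.61 3733 0.106 [681. 207.] [213. 241.] 77.5 [[540.0, 129.0], [775.0, 77.0], [822.0, 285.0], [586.0, 337.0]]
scene narrow_cover 0.95 1190 0.152 [ 580. -212.] [115. 107.] 4.8 [[519.0, -164.0], [528.0, -270.0], [642.0, -261.0], [633.0, -154.0]]
scene wide_cover 0.66 1292 0.151 [637. 222.] [161. 116.] 76.8 [[562.0, 157.0], [675.0, 130.0], [712.0, 287.0], [599.0, 314.0]]
scene narrow_bin 0.59 2274 0.107 [ 626. -211.] [243. 164.] 4.8 [[498.0, -140.0], [512.0, -303.0], [754.0, -283.0], [741.0, -120.0]]
scene wide_bin 0.85 2227 0.107 [681. 209.] [216. 245.] 77.2 [[538.0, 130.0], [776.0, 76.0], [824.0, 287.0], [586.0, 341.0]]
```

The scene view shows the narrow bin around pixel (228,240), with the three bottles to its left. The wide bin is around (345,190) with the cup beside it, and the scraper is near (262,178). The top view agrees: narrow cover at (316,195), 111x107 mm at z = 0.150, which matches the given size. Yaw is about 5.4° and the front face centre is about (0.524, -0.217). I'll travel high first, closing the jaws on the way.

carry_out(
  series=[
    [-1,-0.0325,-0.0396,0,0,0,0],
    [-1,-0.0325,-0.0396,0,0,0,0],
    [-1,-0.0325,-0.0396,0,0,0,0],
    [-1,-0.0325,-0.0396,0,0,0,0],
    [-1,-0.0325,-0.0396,0,0,0,0],
    [-1,-0.0325,-0.0396,0,0,0,0],
    [-1,-0.0325,-0.0396,0,0,0,0],
    [-1,-0.0325,-0.0396,0,0,0,0],
    [-1,-0.0325,-0.0396,0,0,0,0],
    [-1,-0.0325,-0.0396,0,0,0,0],
    [-1,-0.0325,-0.0396,0,0,0,0],
    [-1,-0.0325,-0.0396,0,0,0,0],
  ],
)

```text
t: 3.0
tcp_pos: [0.4018, -0.0308, 0.405]
orientation: [0.505, 3.1, 0.001]
contact_force: [0.8, 0.6, 0.2]
opening: 0.002
```

carry_out(
  series=[
    [-1,-0.0325,-0.0396,0,0,0,0],
    [-1,-0.0325,-0.0396,0,0,0,0],
    [-1,-0.0325,-0.0396,0,0,0,0],
    [-1,-0.0325,-0.0396,0,0,0,0],
    [-1,0,0,0,0,0,10],
    [-1,0,0,0,0,0,10],
    [-1,0,0,0,0,0,10],
    [-1,0,0,0,0,0,10],
    [-1,0,0,0,0,0,10],
    [-1,0,0,0,0,0,10],
    [-1,0,0,0,0,0,10],
    [-1,0,0,0,0,0,10],
  ],
)

```text
t: 4.5
tcp_pos: [0.4745, -0.2205, 0.4047]
orientation: [2.386, 2.044, 0.0]
contact_force: [-0.3, -1.0, 0.2]
opening: -0.001
```

carry_out(
  series=[
    [-1,0,0,0,0,0,10],
    [-1,0,0,0,0,0,10],
    [-1,0,0,0,0,0,10],
    [-1,0,0,0,0,0,10],
    [-1,0,0,0,0,0,10],
    [-1,0,0,0,0,0,10],
    [-1,0,0,0,0,0,10],
    [-1,0,0,0,0,0,6],
    [-1,0,0,0,0,0,0],
    [-1,0,0,0,0,0,0],
  ],
)

```text
t: 5.75
tcp_pos: [0.4745, -0.2205, 0.4047]
orientation: [-3.138, -0.153, -0.0]
contact_force: [0.1, 0.3, -0.0]
opening: 0.001
```

```bash
cat >> h.py <<'E'
def plan(x,y,z,yaw=5.4):
    s=manip.state(); Rc=R.from_rotvec(s["orientation"]).as_matrix()
    Rt=np.array([[np.cos(np.radians(yaw)),np.sin(np.radians(yaw)),0],[np.sin(np.radians(yaw)),-np.cos(np.radians(yaw)),0],[0,0,-1]])
    print("t",s["t"],"tcp",s["tcp_pos"].round(4),"x",Rc[:,0].round(3),"z",Rc[:,2].round(3),"open",s["opening"],"F",s["contact_force"].round(2),"q",s["q"].round(2))
    print("shift",(Rc.T@(np.array([x,y,z])-s["tcp_pos"])).round(4),"turn",np.degrees(R.from_matrix(Rc.T@Rt).as_rotvec()).round(2))
E
python3 -c "
from h import *
plan(.474,-.2215,.290)"
```

```text
t 5.75 tcp [ 0.4745 -0.2205  0.4047] x [0.995 0.097 0.   ] z [ 0.  0. -1.] open 0.0010790266025015437 F [ 0.1   0.26 -0.02] q [-0.46  0.24  1.68  0.    1.22  1.02]
shift [-0.0006  0.0009  0.1147] turn [-0.01 -0.01  0.19]
```

carry_out(
  series=[
    [-1,0,0.001,0.025,0,0,0],
    [-1,0,0,0.025,0,0,0],
    [-1,0,0,0.025,0,0,0],
    [-1,0,0,0.025,0,0,0],
    [-1,0,0,0.015,0,0,0],
    [-1,0,0,0,0,0,0],
    [-1,0,0,0,0,0,0],
  ],
)

```text
t: 6.62
tcp_pos: [0.475, -0.2217, 0.2905]
orientation: [3.137, 0.151, 0.002]
contact_force: [0.1, -0.1, 0.7]
opening: -0.001
```

```bash
python3 - <<'E'
from h import *
plan(.474,-.2215,.290)
for c in ["scene","wrist"]:
    p=manip.read_camera(c); cv2.imwrite(f"pics/{c}1.png",p["color"])
    if c=="scene": cv2.imwrite("pics/scene1z.png",cv2.resize(p["color"][140:300,150:350],None,fx=3.5,fy=3.5))
E
```

```text
t 6.625 tcp [ 0.475  -0.2217  0.2905] x [0.995 0.096 0.001] z [ 0.002 -0.001 -1.   ] open -0.0005173187215502973 F [ 0.14 -0.05  0.73] q [-0.46  0.34  1.85  0.    0.95  1.02]
shift [-0.001  -0.0003  0.0005] turn [ 0.05 -0.09  0.12]
```

View pics/scene1z.png

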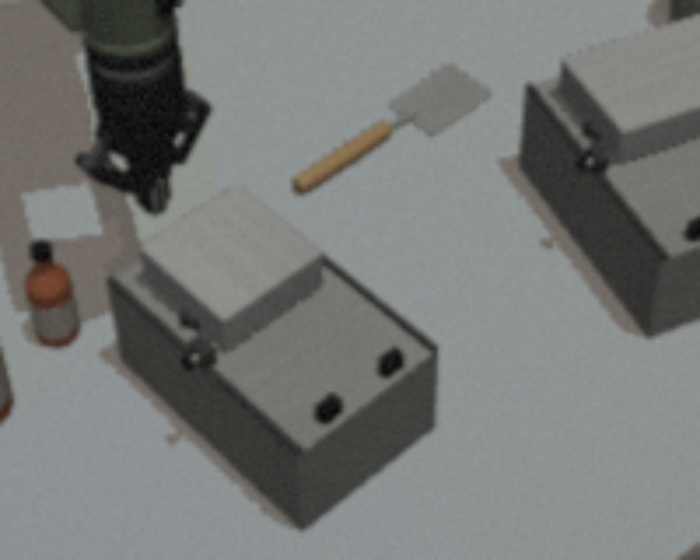

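View pics/wrist1.png

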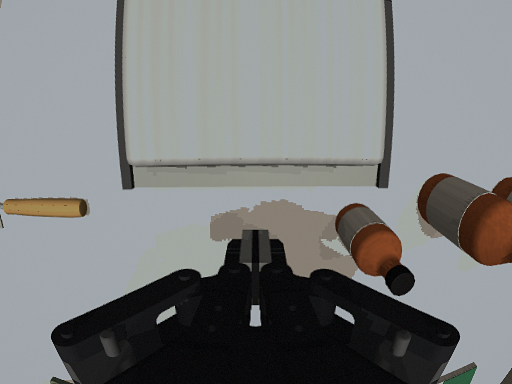

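The fingertips sit in front of the cover face. In the wrist view the cover spans columns 125–387 and the tips are at column 256, so they are centred. I'll push now.

carry_out(
  series=[
    [-1,0.01,0,0,0,0,0],
    [-1,0.01,0,0,0,0,0],
    [-1,0.01,0,0,0,0,0],
    [-1,0.005,0,0,0,0,0],
    [-1,0.005,0,0,0,0,0],
    [-1,0.005,0,0,0,0,0],
    [-1,0.005,0,0,0,0,0],
    [-1,0,0,0,0,0,0],
  ],
)

```text
t: 7.72
tcp_pos: [0.5244, -0.2166, 0.2895]
orientation: [-3.137, -0.151, 0.001]
contact_force: [-3.7, 0.9, 1.1]
opening: -0.003
```

carry_out(
  series=[
    [-1,0.01,0,0,0,0,0],
    [-1,0.01,0,0,0,0,0],
    [-1,0.01,0,0,0,0,0],
    [-1,0.01,0,0,0,0,0],
    [-1,0.01,0,0,0,0,0],
    [-1,0,0,0,0,0,0],
  ],
)

```text
t: 8.48
tcp_pos: [0.5739, -0.2116, 0.2894]
orientation: [-3.137, -0.151, 0.003]
contact_force: [-5.9, 0.9, 2.6]
opening: -0.001
```

```bash
cat > m.py <<'E'
from h import *
import sys
plan(.474,-.2215,.290)
n=sys.argv[1]
for c in ["scene","top"]:
    p=manip.read_camera(c); cv2.imwrite(f"pics/{c}{n}.png",p["color"])
    if c=="scene": cv2.imwrite(f"pics/scene{n}z.png",cv2.resize(p["color"][140:300,150:350],None,fx=3.5,fy=3.5))
    for k in ["narrow_cover","wide_cover"]:
        m=manip.masks_of(p,k)
        if not m: print(c,k,"none"); continue
        P=cloud(p,m[0]["pixels"]); P=P[abs(P[:,2]-.15)<.012]
        a=np.radians(5.4 if k[0]=="n" else -12.7); c0=np.array([.579,-.212] if k[0]=="n" else [.637,.222])
        s=(P[:,:2]-c0)@[np.cos(a),np.sin(a)]
        print(c,k,round(m[0]["conf"],2),len(P),"rear travel",round(np.percentile(s,99.5)-.055,4),"front travel",round(np.percentile(s,.5)+.055,4))
E
python3 m.py 2
```

```text
t 8.475 tcp [ 0.5739 -0.2116  0.2894] x [ 0.995  0.096 -0.002] z [-0.002  0.001 -1.   ] open -0.0009215562210443137 F [-5.88  0.87  2.63] q [-0.37  0.47  1.64  0.    1.04  1.1 ]
shift [-0.1004  0.0002 -0.0004] turn [-0.07  0.11  0.12]
scene narrow_cover 0.58 1277 rear travel 0.0624 front travel 0.0621
scene wide_cover 0.6 1289 rear travel 0.0018 front travel 0.0013
top narrow_cover 0.67 816 rear travel 0.06 front travel 0.0675
top wide_cover 0.66 2462 rear travel -0.0008 front travel -0.0002
```

Travel is about 61 mm at 6 N, so about 29 mm remains. I'll take 22 mm, then creep.

carry_out(
  series=[
    [-1,0.008,0,0,0,0,0],
    [-1,0.008,0,0,0,0,0],
    [-1,0.004,0,0,0,0,0],
    [-1,0.002,0,0,0,0,0],
    [-1,0,0,0,0,0,0],
  ],
)

```text
t: 9.4
tcp_pos: [0.5951, -0.2096, 0.2894]
orientation: [-3.137, -0.151, 0.005]
contact_force: [-6.5, 0.6, 2.3]
opening: -0.001
```

carry_out(
  series=[
    [-1,0.001,0,0,0,0,0],
    [-1,0.001,0,0,0,0,0],
    [-1,0,0,0,0,0,0],
  ],
)

```text
t: 9.78
tcp_pos: [0.597, -0.2094, 0.2894]
orientation: [-3.137, -0.151, 0.005]
contact_force: [-6.2, 1.2, 2.8]
opening: -0.002
```

```bash
python3 m.py 3
```

```text
t 9.775 tcp [ 0.597  -0.2094  0.2894] x [ 0.995  0.096 -0.003] z [-0.003  0.001 -1.   ] open -0.001682581826134797 F [-6.22  1.15  2.75] q [-0.36  0.5   1.59  0.    1.06  1.12]
shift [-0.1236  0.0003 -0.0002] turn [-0.09  0.19  0.1 ]
scene narrow_cover 0.61 1294 rear travel 0.0851 front travel 0.085
scene wide_cover 0.67 1288 rear travel 0.0021 front travel 0.001
top narrow_cover 0.96 712 rear travel 0.0836 front travel 0.0934
top wide_cover 0.9 2471 rear travel -0.0007 front travel -0.0002
```

carry_out(
  series=[
    [-1,0.001,0,0,0,0,0],
    [-1,0.001,0,0,0,0,0],
    [-1,0,0,0,0,0,0],
  ],
)

```text
t: 10.45
tcp_pos: [0.599, -0.2092, 0.2894]
orientation: [-3.136, -0.151, 0.005]
contact_force: [-7.0, 1.2, 2.3]
opening: 0.002
```

carry_out(
  series=[
    [-1,0.001,0,0,0,0,0],
    [-1,0,0,0,0,0,0],
  ],
)

```text
t: 10.7
tcp_pos: [0.5999, -0.2091, 0.2894]
orientation: [-3.136, -0.151, 0.005]
contact_force: [-6.3, 0.6, 3.4]
opening: -0.002
```

carry_out(
  series=[
    [-1,0.001,0,0,0,0,0],
    [-1,0,0,0,0,0,0],
  ],
)

```text
t: 10.95
tcp_pos: [0.6009, -0.209, 0.2894]
orientation: [-3.136, -0.151, 0.005]
contact_force: [-6.1, 0.6, 2.4]
opening: -0.002
```

carry_out(
  series=[
    [-1,0.001,0,0,0,0,0],
    [-1,0,0,0,0,0,0],
  ],
)

```text
t: 11.2
tcp_pos: [0.6019, -0.2089, 0.2894]
orientation: [-3.136, -0.151, 0.006]
contact_force: [-7.5, 0.6, 2.5]
opening: 0.007
```

carry_out(
  series=[
    [-1,0.0005,0,0,0,0,0],
    [-1,0,0,0,0,0,0],
  ],
)

```text
t: 11.45
tcp_pos: [0.6024, -0.2088, 0.2894]
orientation: [-3.136, -0.151, 0.006]
contact_force: [-6.5, 1.3, 2.6]
opening: 0.003
```

carry_out(
  series=[
    [-1,0.0005,0,0,0,0,0],
    [-1,0,0,0,0,0,0],
  ],
)

```text
t: 11.7
tcp_pos: [0.6029, -0.2088, 0.2894]
orientation: [-3.136, -0.151, 0.006]
contact_force: [-7.2, 0.7, 1.7]
opening: 0.001
```

carry_out(
  series=[
    [-1,0.0005,0,0,0,0,0],
    [-1,0,0,0,0,0,0],
  ],
)

```text
t: 11.95
tcp_pos: [0.6033, -0.2087, 0.2894]
orientation: [-3.136, -0.151, 0.006]
contact_force: [-6.8, 0.2, 2.5]
opening: -0.001
```

carry_out(
  series=[
    [-1,0.0005,0,0,0,0,0],
    [-1,0,0,0,0,0,0],
  ],
)

```text
t: 12.2
tcp_pos: [0.6037, -0.2087, 0.2894]
orientation: [-3.136, -0.151, 0.007]
contact_force: [-7.2, 0.5, 2.2]
opening: -0.001
```

carry_out(
  series=[
    [-1,0.0005,0,0,0,0,0],
    [-1,0,0,0,0,0,0],
  ],
)

```text
t: 12.45
tcp_pos: [0.6039, -0.2087, 0.2894]
orientation: [-3.136, -0.151, 0.008]
contact_force: [-8.8, -0.0, 3.5]
opening: 0.001
```

carry_out(
  series=[
    [-1,0.0005,0,0,0,0,0],
    [-1,0,0,0,0,0,0],
  ],
)

```text
t: 12.7
tcp_pos: [0.604, -0.2087, 0.2894]
orientation: [-3.136, -0.151, 0.01]
contact_force: [-10.5, 0.7, 5.0]
opening: 0.002
```

The last 0.5 mm command moved the tool only 0.1 mm and the force rose to 10.5 N, so the cover is on the stop. I'll check with the cameras.

```bash
python3 m.py 4
```

```text
t 12.7 tcp [ 0.604  -0.2087  0.2894] x [ 0.995  0.096 -0.006] z [-0.006  0.001 -1.   ] open 0.0018399373213956174 F [-10.52   0.72   5.02] q [-0.35  0.51  1.57 -0.    1.07  1.12]
shift [-0.1307  0.0002  0.0002] turn [-0.12  0.36  0.1 ]
scene narrow_cover 0.78 1303 rear travel 0.0915 front travel 0.091
scene wide_cover 0.97 1284 rear travel 0.0019 front travel 0.0006
top narrow_cover 0.91 655 rear travel 0.09 front travel 0.0999
top wide_cover 0.82 2485 rear travel -0.0004 front travel -0.0001
```

The cameras show 90–91 mm of travel, so the cover is at the rear stop. Next I'll let it go by drawing straight back, then lift clear.

carry_out(
  series=[
    [-1,-0.02,0,0,0,0,0],
    [-1,-0.03,0,0,0,0,0],
    [-1,-0.03,0,0,0,0,0],
    [-1,-0.03,0,0,0,0,0],
    [-1,-0.02,0,0,0,0,0],
    [-1,0,0,-0.03,0,0,0],
    [-1,0,0,-0.04,0,0,0],
    [-1,0,0,-0.03,0,0,0],
    [-1,-0.03,0,0,0,0,0],
    [-1,0,0,0,0,0,0],
    [-1,0,0,0,0,0,0],
  ],
)

```text
t: 14.38
tcp_pos: [0.4473, -0.2243, 0.3898]
orientation: [3.138, 0.15, 0.003]
contact_force: [1.1, -0.6, -0.2]
opening: -0.003
```

```bash
python3 m.py 5
```

```text
t 14.375 tcp [ 0.4473 -0.2243  0.3898] x [0.995 0.096 0.002] z [ 0.002 -0.    -1.   ] open -0.002874481940575489 F [ 1.07 -0.56 -0.21] q [-0.49  0.21  1.75  0.    1.17  0.99]
shift [ 0.0266 -0.0003  0.0998] turn [ 0.03 -0.12  0.08]
scene narrow_cover 0.7 1250 rear travel 0.0464 front travel 0.0463
scene wide_cover 0.68 1266 rear travel 0.0022 front travel 0.0023
top narrow_cover 0.61 1690 rear travel 0.0444 front travel 0.0442
top wide_cover 0.7 2481 rear travel -0.0005 front travel -0.0001
```

View pics/scene5.png

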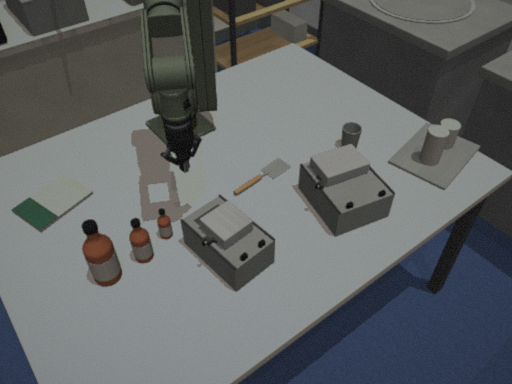

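View pics/scene5z.png

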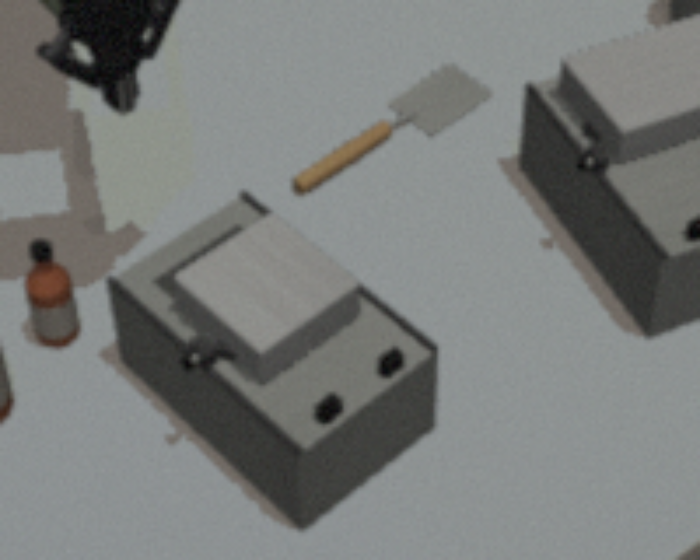

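The narrow cover, near pixel (226,222) in the scene view, is caught half open at about 45 mm. The wide cover is shut, the bottles, cup (351,135) and scraper (262,178) are where they were, and the arm is clear.

```bash
python3 -c "
from h import *
print(manip.job_done())"
```

```text
the job is handed in; nothing more can be done
None
```

The narrow bin is set to its half-open serving position, and I've handed the job in. With the jaws shut, I pushed the cover back with the fingertips, creeping over the last few millimetres.

- **Rear stop:** the cover stopped moving at 10.5 N, well under the 50 N limit. The cameras put its travel at 90–91 mm; one reading from the top camera said 100 mm, but the arm was partly hiding the cover from it.
- **Half open:** I drew straight back and lifted clear. The cover came forward and caught at 44–46 mm, against a nominal 45 mm, in both cameras.
- **Everything else:** the wide cover reads 0–2 mm, the same as before the push within measurement error, so it is still shut. In the pictures the bottles, cup and scraper look unmoved; I did not measure them again.
- **Arm and time:** the arm is touching nothing, and the clock read about 14.4 s.

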